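# Put the draw-test gauges away in their trays

### The arm

A 6-joint arm with a two-finger parallel gripper is mounted at the origin on the work surface. World frame = base frame: x ahead of the robot, y to its left, z up, the work surface at z = 0. Lengths are in mm, angles in rad, forces in N, time in s.
With the tool pointing down it reaches from about 300 to 775 mm from the base axis. Payload 14.6 kg.
Tool frame: the origin (TCP) lies between the finger pads; the fingertips stand 8 mm ahead of it and the grasp point (between the pads) lies 11 mm behind it; x points along the fingers, y is the direction in which the jaws open and shut, and the axes are right-handed (so a half turn about x gives the same grasp; the last joint's range is limited). The gripper opens to 94 mm and grips with 3 to 60 N. Pads are 16 mm wide; open, the fingers measure 119 mm over their backs; the gripper's body (75 mm by 177 mm) begins 78 mm behind the grasp point.
Start: joints at [1.195, 0.3, 1.521, -0, 1.321, -0.067], TCP at [167.151, 523.975, 213.446] pointing down, gripper open.
Joint ranges: [-3.03, 3.03], [-0.79, 2.21], [0.23, 2.52], [-1.04, 4.18], [0, 3.07], [-2.55, 2.55]. Speed limits (rad/s): [2.22, 2.22, 2.57, 3.14, 3.14, 3.14].

### API

Orientations are given as [roll, pitch, yaw] about the fixed x, y, z axes, in that order (R = Rz(yaw) Ry(pitch) Rx(roll)).
In Python, from cell import telemetry, camera, calibration, order gives the robot as it stands.
- The arm moves only by the shell command python3 -m handwheel 'ROWS' [FORCE]. ROWS is JSON, a list of rows, each a list of 7 numbers: the turn, a rotation vector about the tool's x, y, z as a fraction of full scale, then the shift along the tool's x, y, z as a fraction of full scale, then the opening, from 0 (shut) to 1 (fully open). A call has 1 to 12 rows; each row is the pose to reach, as a shift and turn from the pose measured when the call began, along the tool's axes at that moment, turning the shorter way round; what a row does not reach only later rows make up. Full scale, the value 1, is 300 mm for a shift and pi rad for a turn. A row lasts 1/8 s, in which the tool goes at most 62.5 mm and 10.7 degrees, less where a joint would pass 70% of its speed; a pose out of reach is approached as far as the arm can. A call with a number of a shift or a turn outside -1 to 1 is refused whole. A call with a gripper value outside its range is refused whole. The fingers move at their own pace and stop on an object; FORCE is the grip in N (left out, the last holds). Time passes only in rows, so rows that repeat a pose let the fingers close. It gives the time, the measured TCP pose, the force and the opening at its end, in the units of the state.
- telemetry.read_state(): the state, without advancing time (a new reading comes with each control period).
- camera(name): name is "side" or "top"; returns the picture (480x640x3 uint8, red, green, blue); there is no depth.
- calibration(name): a dict with "fov_y" (degrees; the focal length in pixels is half the picture's height over the tangent of half this angle, whatever the lens; pixels are square), "cx", "cy" (the principal point, pixels), "position" and "attitude" of the camera in the world. Camera axes: x right, y down, z forward; pixel columns grow to the right and rows downward; lengths in mm; the calibration is good to about 2 mm. A picture is of the moment at which its call begins. calibration takes no time and is no camera call.
- order.sign_off(): hands the job in, once; it reports no verdict.
The state is a dict: "clock": time; "joints": joint angles; "qd": joint speeds; "effort": joint torques, N m; "eef_pos": TCP position; "eef_rot": TCP orientation; "wrist_force": force on the tool from outside, world axes, zero at the start; "moment": the same for the moment, N m; "finger_gap": finger opening in mm.
Only numpy, scipy, OpenCV 4.12 (cv2) and the standard library are available. Lean on these libraries where they do the work, as an engineer would, in place of code of your own. Each camera call takes 0.05 s, during which the arm holds its last target.

### The job

Sort the five loose gauge pieces on the checking bench into the three plywood trays: each of the two wooden formers flat in the lane of its own length (the long one in the full-length lane, the short one in the shortened lane), each of the two steel rings flat in the square bay of its own size (large ring in the larger bay, small ring in the smaller), and the brass plug upright in the tray with a single square bay. Leave the amber glass jar standing where it is.

Things in the scene. Friction and masses are not known exactly. Their poses are not given: they have to be found in the camera images.
- long_former: The longer former, 105 mm long. Dark hardwood bar lying on its flat underside: flat parallel sides 24 mm apart up to 20 mm height, rounded top at 32 mm, one end domed. Origin: centre of the underside; x along its length, z up. At the start its x is within 0.4 rad of world y.
- short_former: The shorter former, 72 mm long. Dark hardwood bar lying on its flat underside: flat parallel sides 24 mm apart up to 20 mm height, rounded top at 32 mm, one end domed. Origin: centre of the underside; x along its length, z up. At the start its x is within 0.4 rad of world y.
- large_ring: The larger steel ring gauge: outer diameter 54, hole 25, height 22 mm. Origin: centre of the underside; z is the ring's axis, up. It lies flat.
- small_ring: The smaller steel ring gauge: outer diameter 34, hole 16, height 22 mm. Origin: centre of the underside; z is the ring's axis, up. It lies flat.
- plug: Brass plug standing upright: foot flange diameter 34 and 8 mm high, then a plain shank of diameter 22 up to 48 mm, then a nipple of diameter 14 up to 55 mm. Origin: centre of the underside; z up.
- former_tray: Tray with two lanes side by side, both running along its y. Fixed, plywood with grey-lined floor, 104 (x) by 134 mm (y); floor top 4, rims 12 mm above the table. Origin: centre of underside; x roughly away from the robot (within 0.2 rad). Full lane: centre (-25, 0), 46 (x) by 125 (y). Shortened lane: centre (25, -16.5), 46 (x) by 92 (y), solid filler at its +y end.
- ring_tray: Tray with two square bays of different size, one beside the other along its y. Fixed, plywood with grey-lined floor, 104 (x) by 134 mm (y); floor top 4, rims 12 mm above the table. Origin: centre of underside; x roughly away from the robot (within 0.2 rad). Large bay: centred at (0, -27) mm, 72 by 72. Small bay: centred at (0, 38) mm, 50 by 50.
- plug_tray: Broad-rimmed tray with one square bay in its middle. Fixed, plywood with grey-lined floor, 104 (x) by 134 mm (y); floor top 4, rims 12 mm above the table. Origin: centre of underside; x roughly away from the robot (within 0.2 rad). The bay is centred at (0, 0) mm, 54 by 54.
- jar: Bystander: amber glass jar with a steel lid, diameter 52, height 75 mm, standing loose behind the trays. Origin: centre of the underside. Not to be disturbed.
There are look-alikes about, which are no part of the job. What is shaped like the former_tray but pink is not meant.

How it is judged:
By the outcome, as a careful person would: the job done as asked, in the order asked, and still so for the second after the job is handed in, with the robot touching nothing.
It also fails if it takes over 115 s, if anything falls off the work surface, if the arm or the gripper's body presses on something with over 40 N, if the wrist force passes 120 N, or if a joint passes its speed limit or range.

## Working session

There is one attempt and no reset: what is moved stays moved. The work goes in short steps, Python scripts to look and compute and a shell command to move; the robot and the scene stay as the last step left them, time stands still between calls to the robot, and variables do not carry over. Pictures are saved under pics/ and viewed, and the job is handed in when it is done.

```bash
mkdir -p pics; ls; python3 - <<'E'
from cell import telemetry,camera,calibration
import cv2
for n in("side","top"):
    print(n,calibration(n))
    cv2.imwrite(f"pics/{n}0.png",camera(n)[:,:,::-1])
print(telemetry.read_state())
E
```

```text
pics
side {'fov_y': 47.13247812585349, 'cx': 331.5017099300761, 'cy': 239.32938149250984, 'position': array([351.10975628, 774.18217919, 652.5639956 ]), 'attitude': array([-2.21665508,  0.02240323, -2.94704067])}
top {'fov_y': 52.5556134549681, 'cx': 312.2350135871303, 'cy': 242.88738810661778, 'position': array([ 453.37221202,   -1.40822623, 1143.24429351]), 'attitude': array([-3.07596995,  0.01269727, -1.57420577])}
{'clock': 0.1, 'joints': array([ 1.19536405e+00,  3.00397495e-01,  1.52151738e+00,  1.62771964e-05,
        1.32066962e+00, -6.66377034e-02]), 'qd': array([ 0.0008346 , -0.00283933, -0.00181583, -0.00031994,  0.00066109,
       -0.00060003]), 'effort': array([ 1.65845362e-03, -5.32644582e+01, -3.53285372e+01,  7.10114907e-02,
        2.33423850e-02, -5.10081816e-05]), 'eef_pos': array([167.08893939, 523.77539341, 212.9536391 ]), 'eef_rot': array([-1.653329  ,  1.56980436, -1.96212761]), 'wrist_force': array([ 0.0702474 , -0.89080336, -0.08140684]), 'moment': array([ 0.02236076, -0.04814509, -0.01665363]), 'finger_gap': 93.73566489710407}
```

View pics/top0.png

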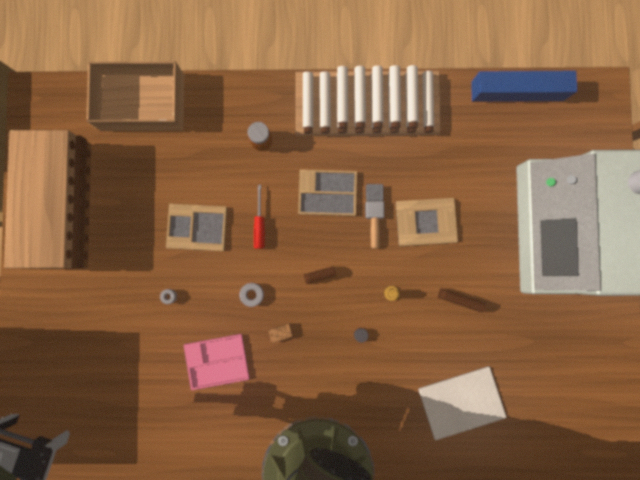

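View pics/side0.png

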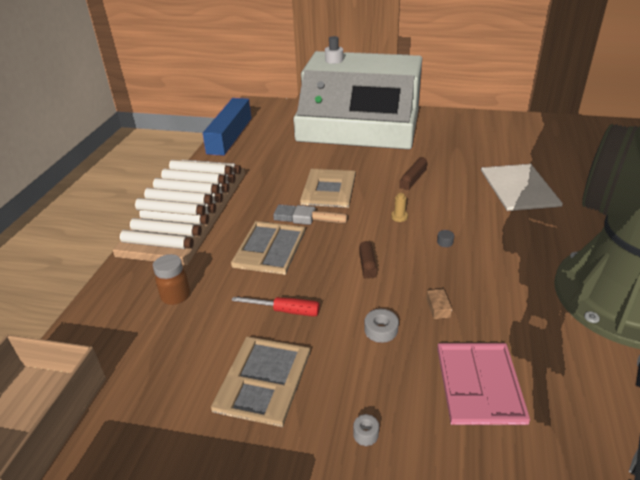

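Candidates, with top-view pixels:
- **Long former:** dark bar at (464,299). The shorter dark bar at (320,275) is the short former. The light wood block at (281,332) is a look-alike.
- **Rings:** (251,295) large and (168,296) small. The dark disc at (361,335) is a look-alike.
- **Plug:** brass piece at (392,293).
- **Trays:** former tray (328,192), ring tray (196,228), plug tray (427,221). The pink tray at (217,362) is excluded.
- **Jar:** (259,134).

Next I'll check these in close crops.

```bash
cat > h.py <<'E'
import numpy as np, cv2
from scipy.spatial.transform import Rotation as R
from cell import telemetry,camera,calibration
def ray(n,px,z):
    c=calibration(n); f=240/np.tan(np.radians(c['fov_y'])/2)
    Rm=R.from_euler('xyz',c['attitude']).as_matrix()
    px=np.atleast_2d(px).astype(float)
    d=np.c_[(px[:,0]-c['cx'])/f,(px[:,1]-c['cy'])/f,np.ones(len(px))]@Rm.T
    p=np.array(c['position']); t=(z-p[2])/d[:,2]
    return p+d*t[:,None]
def crop(img,x0,y0,x1,y1,s,name):
    cv2.imwrite(name,cv2.resize(img[y0:y1,x0:x1,::-1],None,fx=s,fy=s,interpolation=cv2.INTER_CUBIC))
def plan(x,y,ztip,axis):
    """TCP to (x,y,ztip+8), down, jaws along world angle 'axis' (rad)"""
    s=telemetry.read_state(); Rc=R.from_euler('xyz',s['eef_rot']); p=s['eef_pos']
    best=None
    for k in (-1,0,1,2):
        a=axis+k*np.pi
        yv=np.array([np.cos(a),np.sin(a),0]); xv=np.array([0,0,-1.]); zv=np.cross(xv,yv)
        rv=(Rc.inv()*R.from_matrix(np.c_[xv,yv,zv])).as_rotvec()
        if best is None or np.linalg.norm(rv)<np.linalg.norm(best): best=rv
    sh=Rc.inv().apply(np.array([x,y,ztip+8])-p)
    print('turn',np.round(best/np.pi,4),'deg',round(np.degrees(np.linalg.norm(best)),1),'shift',np.round(sh/300,4),'norm',round(np.linalg.norm(sh)),'j6',round(s['joints'][5],2),'t',s['clock'])
    print('toolaxes in world (cols)',np.round(Rc.as_matrix(),2).tolist())
E
python3 - <<'E'
from h import *
im=camera('top'); np.save('top.npy',im); np.save('side.npy',camera('side'))
crop(im,140,150,300,350,3.9*.75,'pics/cA.png'); crop(im,290,150,500,350,3,'pics/cB.png')
plan(500,0,100,0)
E
```

```text
turn [4.017e-01 1.000e-04 2.000e-04] deg 72.3 shift [ 0.3512 -1.3261  1.5879] norm 630 j6 -0.07 t 0.2
toolaxes in world (cols) [[-0.0, 0.3, 0.95], [-0.0, 0.95, -0.3], [-1.0, -0.0, -0.0]]
```

View pics/cA.png

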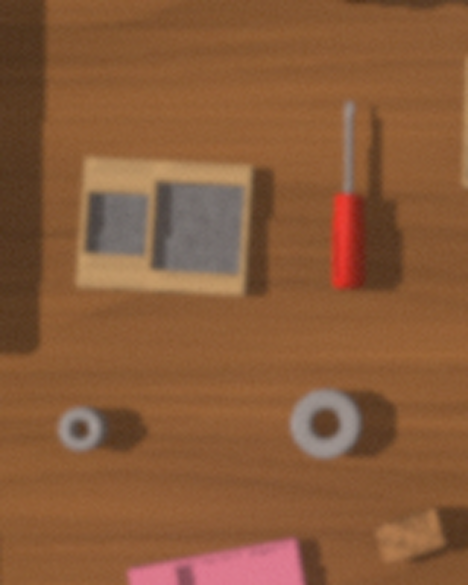

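View pics/cB.png

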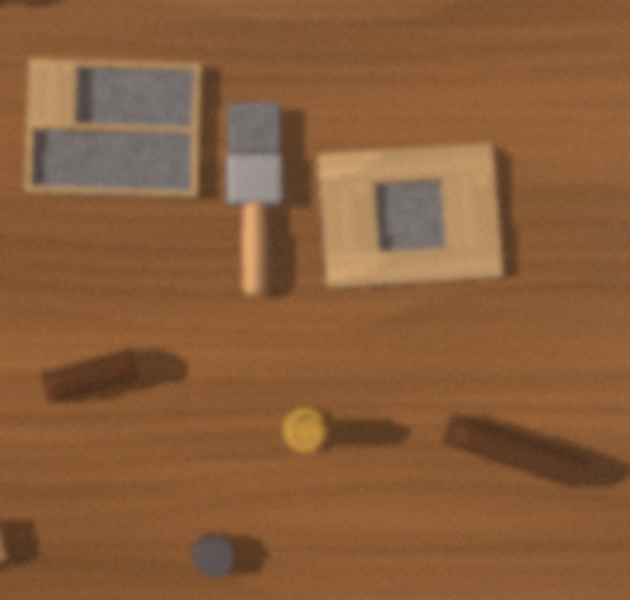

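```bash
python3 - <<'E'
from h import *
im=np.load('top.npy'); hsv=cv2.cvtColor(im,cv2.COLOR_RGB2HSV)
for n,(x,y) in dict(ringL=(240,295),floor=(330,204),short=(320,276),long=(460,298),shadow=(345,272),shadowL=(492,306),table=(350,300),plug=(391,292),rim=(217,230),longR=(480,302)).items(): print(n,im[y,x],hsv[y,x])
def blobs(mask,name,z,mn=40):
    cs,_=cv2.findContours(mask.astype(np.uint8),cv2.RETR_EXTERNAL,cv2.CHAIN_APPROX_NONE)
    for c in cs:
        if cv2.contourArea(c)<mn: continue
        (cx,cy),sz,a=cv2.minAreaRect(c)
        if not(140<cx<510 and 150<cy<345): continue
        box=ray('top',cv2.boxPoints(((cx,cy),sz,a)),z)
        e1=box[1]-box[0];e2=box[2]-box[1]
        L=e1 if np.linalg.norm(e1)>np.linalg.norm(e2) else e2
        print(name,'px',round(cx,1),round(cy,1),'ctr',np.round(ray('top',(cx,cy),z)[0],1),'size',np.round([np.linalg.norm(e1),np.linalg.norm(e2)],1),'ang',np.round([np.arctan2(v[1],v[0])for v in(e1,e2)],3))
H,S,V=hsv[...,0].astype(int),hsv[...,1].astype(int),hsv[...,2].astype(int)
blobs(S<60,'grey',4)
blobs((S<60),'greytop22',22)
blobs((H>20)&(H<32)&(S>150)&(V>120),'brass',55)
blobs((V<95)&(S>120),'dark',10)
E
```

```text
ringL [164 148 140] [ 10  37 164]
floor [118 113 111] [  9  15 118]
short [90 55 33] [ 12 161  90]
long [89 55 34] [ 11 158  89]
shadow [95 62 36] [ 13 158  95]
shadowL [90 60 36] [ 13 153  90]
table [139  89  51] [ 13 161 139]
plug [188 140  61] [ 19 172 188]
rim [116 108 107] [  3  20 116]
longR [80 51 34] [ 11 147  80]
grey px 360.8 334.8 ctr [314.5 -98.9   4. ] size [26.2 27.6] ang [-0.795 -2.358]
grey px 168.0 296.5 ctr [404.  350.9   4. ] size [32.9 30.3] ang [-1.574 -3.126]
grey px 251.0 294.5 ctr [408.1 156.3   4. ] size [51.6 48.8] ang [-1.574 -3.138]
grey px 179.5 226.5 ctr [568.4 326.3   4. ] size [45.1 45.1] ang [-1.576 -3.128]
grey px 207.5 227.6 ctr [565.5 259.9   4. ] size [69.  66.9] ang [-0.046 -1.635]
grey px 426.5 221.4 ctr [ 577.8 -255.8    4. ] size [47.2 50.8] ang [-1.498 -3.086]
grey px 327.0 203.0 ctr [622.5 -22.4   4. ] size [118.1  42.8] ang [-1.576  3.133]
grey px 374.0 201.0 ctr [ 626.7 -133.2    4. ] size [42.5 76.1] ang [-1.577  3.129]
grey px 334.6 181.8 ctr [673.1 -40.6   4. ] size [42.5 88.1] ang [-0.051 -1.625]
greytop22 px 360.8 334.8 ctr [316.7 -97
[... 949 characters left out ...]
 ] size [27.9 20.8] ang [-1.574 -3.14 ]
dark px 411.9 293.5 ctr [ 409.6 -217.6   10. ] size [55.7 13.7] ang [-1.528 -3.115]
dark px 181.5 296.5 ctr [404.1 317.5  10. ] size [25.7 25.5] ang [-1.574 -3.128]
dark px 469.7 301.3 ctr [ 391.2 -350.3   10. ] size [ 27.  131.7] ang [-0.311 -1.867]
dark px 267.5 288.5 ctr [422.1 117.1  10. ] size [16.2 25.6] ang [ 0.003 -1.574]
dark px 324.7 275.4 ctr [451.9 -16.1  10. ] size [83.  26.4] ang [-1.33  -2.904]
dark px 270.5 229.5 ctr [559.8 110.4  10. ] size [25.9 82.3] ang [-1.576 -3.14 ]
dark px 228.4 229.1 ctr [561.2 209.3  10. ] size [94.7 13. ] ang [-0.058 -1.643]
dark px 386.0 217.9 ctr [ 585.8 -160.1   10. ] size [139.7  26.7] ang [-0.136 -1.702]
```

```bash
python3 - <<'E'
from h import *
im=np.load('top.npy'); sd=np.load('side.npy')
g=lambda a:np.clip((a.astype(float)-20)*2.2,0,255).astype(np.uint8)
a=cv2.resize(g(im[280:320,430:505]),None,fx=8,fy=8,interpolation=cv2.INTER_CUBIC)
b=cv2.resize(g(im[262:290,297:347]),None,fx=8,fy=8,interpolation=cv2.INTER_CUBIC)
c=np.zeros((a.shape[0]+b.shape[0],600,3),np.uint8); c[:a.shape[0],:600]=a; c[a.shape[0]:,:b.shape[1]]=b
cv2.imwrite('pics/f1.png',c[:,:,::-1])
a=cv2.resize(g(sd[150:195,390:440]),None,fx=8,fy=8,interpolation=cv2.INTER_CUBIC)
b=cv2.resize(g(sd[235:285,350:390]),None,fx=8,fy=8,interpolation=cv2.INTER_CUBIC)
c=np.zeros((400,720,3),np.uint8); c[:360,:400]=a; c[:400,400:]=b
cv2.imwrite('pics/f2.png',c[:,:,::-1])
E
```

```text
(no output)
```

View pics/f1.png

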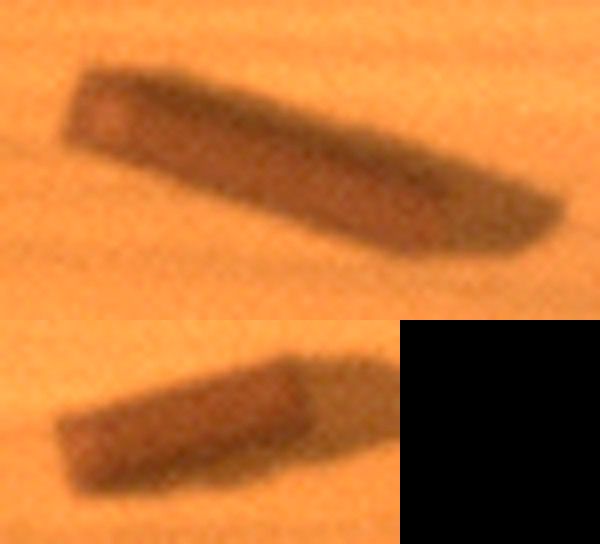

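View pics/f2.png

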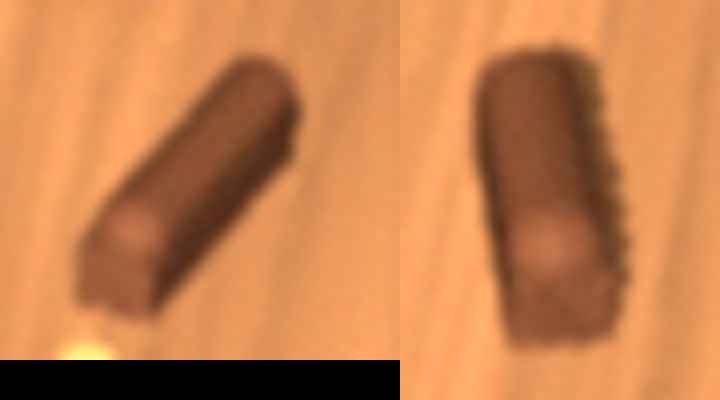

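```bash
python3 - <<'E'
from h import *
T=lambda x,y:(430+x/8-.4,280+y/8-.4)
print('long top: +y bottom',ray('top',[T(73,103)],3), 'lower edge z20',ray('top',[T(65,142),T(400,257)],[20])[:,:2].tolist())
print(' -y end z20 mid',ray('top',[T(432,222)],25))
S=lambda x,y:(390+x/8-.4,150+y/8-.4)
print('long side: +y bottom',ray('side',[S(80,300),S(155,320)],0),' +x... bottom edge',ray('side',[S(155,320),S(292,158)],0))
print(' far top end',ray('side',[S(258,58)],32),'ridge',ray('side',[S(135,222),S(258,58)],30))
T=lambda x,y:(297+x/8-.4,262+(y-320)/8-.4)
print('short top +y end bottom',ray('top',[T(56,420),T(75,492)],3),'upper edge z20',ray('top',[T(60,416),T(288,357)],20),'-y end',ray('top',[T(288,357),T(308,425)],20))
S=lambda x,y:(350+(x-400)/8-.4,235+y/8-.4)
print('short side +y bottom',ray('side',[S(510,345),S(612,338)],0),'far top',ray('side',[S(532,50)],30), 'left edge',ray('side',[S(480,110),S(500,260)],20))
E
```

```text
long top: +y bottom [[ 411.43539955 -281.24834485    3.        ]] lower edge z20 [[400.9468906171362, -274.56483327892596], [368.0058699950572, -369.27156665666973]]
 -y end z20 mid [[ 378.24848464 -376.95400689   25.        ]]
long side: +y bottom [[ 419.72807671 -288.75920045    0.        ]
 [ 398.1892923  -281.48769665    0.        ]]  +x... bottom edge [[ 398.1892923  -281.48769665    0.        ]
 [ 366.05207494 -377.65790443    0.        ]]
 far top end [[ 378.40251381 -377.79943236   32.        ]] ridge [[ 405.63373949 -282.85504122   30.        ]
 [ 378.49047495 -381.51212475   30.        ]]
short top +y end bottom [[455.19848578  33.28681744   3.        ]
 [434.17416288  27.77781226   3.        ]] upper edge z20 [[456.31839018  31.6131571   20.        ]
 [473.07593802 -34.20861552  20.        ]] -y end [[473.07593802 -34.20861552  20.        ]
 [453.48480166 -39.84728175  20.        ]]
short side +y bottom [[454.07965185  30.57456367   0.        ]
 [431.8108522   24.34775937   0.        ]] far top [[459.7791637  -39.74780654  30.        ]] left edge [[470.13808556 -27.90623386  20.        ]
 [457.39144461  25.18498446  20.        ]]
```

```bash
python3 - <<'E'
from h import *
print(ray('top',[(391.7,293.2)],55))
plan(430,260,150,0.3)
E
```

```text
[[ 412.05052405 -164.20098845   55.        ]]
turn [3.062e-01 1.000e-04 2.000e-04] deg 55.1 shift [ 0.1841 -0.5715  1.1023] norm 377 j6 -0.07 t 0.2
toolaxes in world (cols) [[-0.0, 0.3, 0.95], [-0.0, 0.95, -0.3], [-1.0, -0.0, -0.0]]
```

```bash
python3 -m handwheel '[[0.306,0,0,0.15,-0.55,0.98,1],[0.306,0,0,0.15,-0.55,0.98,1],[0.306,0,0,0.15,-0.55,0.98,1],[0.306,0,0,0.15,-0.55,0.98,1],[0.306,0,0,0.15,-0.55,0.98,1],[0.306,0,0,0.15,-0.55,0.98,1],[0.306,0,0,0.15,-0.55,0.98,1],[0.306,0,0,0.15,-0.55,0.98,1]]' 30; python3 - <<'E'
from h import *
plan(440,-40,110,-0.325)
plan(394.5,-330.5,110,-0.325)
E
```

```text
clock: 1.2
eef_pos: [396.6, 277.9, 168.3]
eef_rot: [-0.855, 1.57, -2.124]
wrist_force: [-0.4, -0.0, 1.0]
finger_gap: 93.6
turn [1.995e-01 2.000e-04 1.000e-04] deg 35.9 shift [ 0.1682 -0.1765  1.0547] norm 325 j6 0.23 t 1.2
toolaxes in world (cols) [[-0.0, 0.95, 0.3], [-0.0, 0.3, -0.95], [-1.0, -0.0, 0.0]]
turn [1.995e-01 2.000e-04 1.000e-04] deg 35.9 shift [ 0.1687 -0.609   1.9343] norm 610 j6 0.23 t 1.2
toolaxes in world (cols) [[-0.0, 0.95, 0.3], [-0.0, 0.3, -0.95], [-1.0, -0.0, 0.0]]
```

```bash
python3 -m handwheel '[[0.2,0,0,0.16,-0.17,1,1],[0.2,0,0,0.16,-0.17,1,1],[0.2,0,0,0.16,-0.17,1,1],[0.2,0,0,0.16,-0.17,1,1],[0.2,0,0,0.16,-0.17,1,1],[0.2,0,0,0.16,-0.17,1,1],[0.2,0,0,0.16,-0.17,1,1]]'; python3 - <<'E'
from h import *
plan(394.5,-330.5,80,-0.325)
E
```

```text
clock: 2.08
eef_pos: [437.0, -22.7, 120.6]
eef_rot: [-0.166, 1.57, -2.062]
wrist_force: [-0.4, -0.5, -0.4]
finger_gap: 93.8
turn [-0.0002  0.0001  0.    ] deg 0.0 shift [0.1091 0.1941 1.0174] norm 312 j6 0.19 t 2.075
toolaxes in world (cols) [[-0.0, 0.95, -0.32], [-0.0, -0.32, -0.95], [-1.0, -0.0, 0.0]]
```

```bash
python3 -m handwheel '[[0,0,0,0.109,0.194,1,1],[0,0,0,0.109,0.194,1,1],[0,0,0,0.109,0.194,1,1],[0,0,0,0.109,0.194,1,1],[0,0,0,0.109,0.194,1,1],[0,0,0,0.109,0.194,1,1],[0,0,0,0.109,0.194,1,1]]'; python3 - <<'E'
from h import *
plan(394.5,-330.5,6,-0.325)
im=camera('top');crop(im,400,200,540,340,4,'pics/a1.png')
im=camera('side');crop(im,350,100,490,220,5,'pics/a2.png')
E
```

```text
clock: 2.95
eef_pos: [397.0, -323.9, 88.1]
eef_rot: [-1.043, 1.571, -2.938]
wrist_force: [-0.7, 0.6, -0.4]
finger_gap: 94.2
turn [0.0005 0.     0.0001] deg 0.1 shift [ 0.2471 -0.0009  0.0234] norm 74 j6 -0.43 t 2.95
toolaxes in world (cols) [[-0.0, 0.95, -0.32], [-0.0, -0.32, -0.95], [-1.0, -0.0, 0.0]]
```

View pics/a2.png

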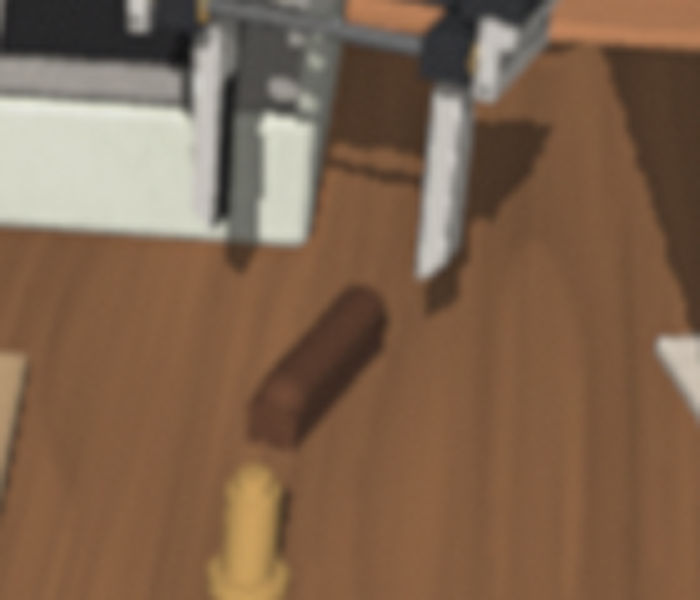

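The open jaws straddle the long former, which sits around (320,370) in the crop. The plug in front is clear of them. I'll descend and grip.

```bash
python3 -m handwheel '[[0,0,0,0.12,0,0.023,1],[0,0,0,0.246,0,0.023,1],[0,0,0,0.246,0,0.023,1],[0,0,0,0.246,0,0.023,1],[0,0,0,0.246,0,0.023,0],[0,0,0,0.246,0,0.023,0],[0,0,0,0.246,0,0.023,0],[0,0,0,0.246,0,0.023,0],[0,0,0,0.246,0,0.023,0],[0,0,0,0.246,0,0.023,0],[0,0,0,0.246,0,0.023,0],[0,0,0,0.246,0,0.023,0]]' 30; python3 - <<'E'
from h import *
plan(440,-200,110,-0.12)
E
```

```text
clock: 4.55
eef_pos: [394.9, -330.4, 14.5]
eef_rot: [0.457, 1.57, -1.437]
wrist_force: [-0.1, -0.3, -0.5]
finger_gap: 23.9
turn [-0.0646  0.0001 -0.    ] deg 11.6 shift [-0.3451  0.0048 -0.46  ] norm 173 j6 -0.44 t 4.55
toolaxes in world (cols) [[0.0, 0.95, -0.32], [-0.0, -0.32, -0.95], [-1.0, 0.0, 0.0]]
```

```bash
python3 -m handwheel '[[0,0,0,-0.1,0,0,0],[0,0,0,-0.2,0,0,0],[0,0,0,-0.345,0,0,0],[-0.065,0,0,-0.345,0,-0.2,0],[-0.065,0,0,-0.345,0,-0.46,0],[-0.065,0,0,-0.345,0,-0.46,0],[-0.065,0,0,-0.345,0,-0.46,0],[-0.065,0,0,-0.345,0,-0.46,0]]' 30; python3 - <<'E'
from h import *
plan(622,-22,100,-0.03)
im=camera('side');crop(im,250,60,490,240,3.3,'pics/a3.png')
E
```

```text
clock: 5.55
eef_pos: [438.4, -200.6, 117.9]
eef_rot: [-0.054, 1.57, -1.744]
wrist_force: [0.1, 0.4, -0.2]
finger_gap: 23.9
turn [-0.0286  0.0002  0.    ] deg 5.1 shift [ 0.0326  0.5364 -0.6644] norm 256 j6 -0.38 t 5.55
toolaxes in world (cols) [[-0.0, 0.99, -0.12], [-0.0, -0.12, -0.99], [-1.0, -0.0, 0.0]]
```

View pics/a3.png

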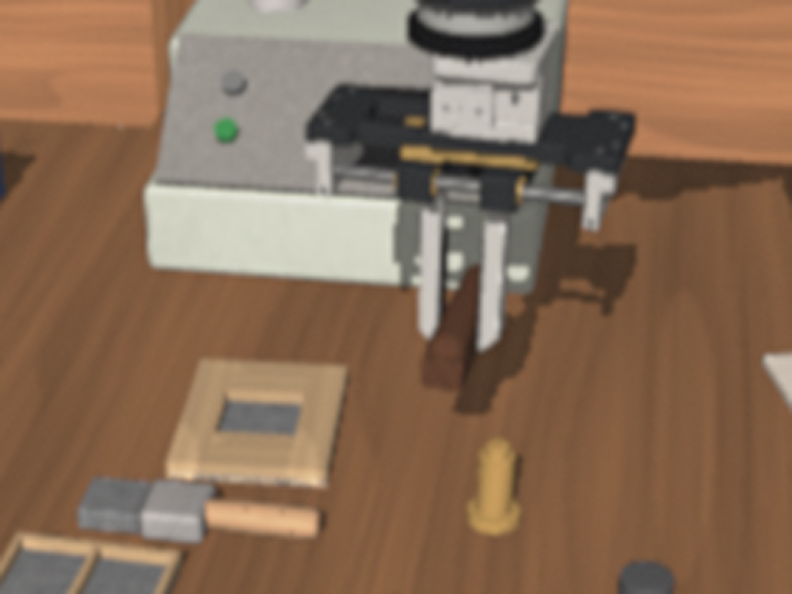

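The former is held at the crop position (450,340).

```bash
python3 -m handwheel '[[-0.029,0,0,0.03,0.536,-0.664,0],[-0.029,0,0,0.03,0.536,-0.664,0],[-0.029,0,0,0.03,0.536,-0.664,0],[-0.029,0,0,0.03,0.536,-0.664,0],[-0.029,0,0,0.03,0.536,-0.664,0],[-0.029,0,0,0.03,0.536,-0.664,0],[-0.029,0,0,0.03,0.536,-0.664,0]]'; python3 - <<'E'
from h import *
plan(622,-22,14,-0.03)
im=camera('side');crop(im,150,100,390,300,3,'pics/a4.png')
E
```

```text
clock: 6.48
eef_pos: [621.3, -23.8, 108.9]
eef_rot: [-0.484, 1.57, -2.086]
wrist_force: [1.0, -0.2, -0.4]
finger_gap: 23.6
turn [-0.0003  0.0002  0.0001] deg 0.1 shift [ 0.2896  0.0023 -0.0063] norm 87 j6 -0.07 t 6.475
toolaxes in world (cols) [[-0.0, 1.0, -0.03], [-0.0, -0.03, -1.0], [-1.0, -0.0, 0.0]]
```

View pics/a4.png

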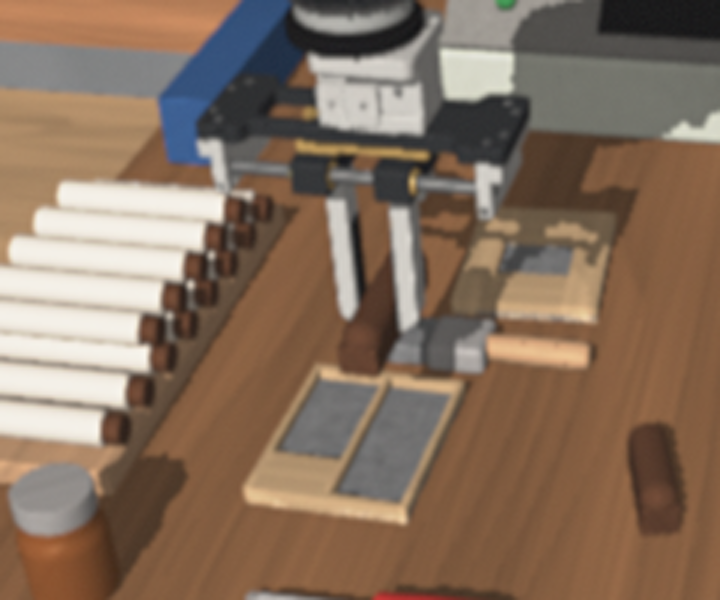

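```bash
python3 -m handwheel '[[0,0,0,0.15,0.002,-0.006,0],[0,0,0,0.25,0.002,-0.006,0],[0,0,0,0.289,0.002,-0.006,0],[0,0,0,0.289,0.002,-0.006,0],[0,0,0,0.289,0.002,-0.006,0],[0,0,0,0.289,0.002,-0.006,0.4],[0,0,0,0.289,0.002,-0.006,0.4],[0,0,0,0.289,0.002,-0.006,0.4],[0,0,0,0.15,0.002,-0.006,0.4],[0,0,0,0,0.002,-0.006,0.4],[0,0,0,0,0,-0.006,0.4]]'; python3 - <<'E'
from h import *
plan(500,-60,100,0.255)
im=camera('side');crop(im,150,100,390,300,3,'pics/a5.png')
E
```

```text
clock: 7.9
eef_pos: [623.0, -22.0, 112.8]
eef_rot: [1.421, 1.564, -0.181]
wrist_force: [0.1, 0.1, -1.3]
finger_gap: 37.6
turn [-0.091   0.0006 -0.0019] deg 16.4 shift [ 0.0137 -0.406   0.1393] norm 129 j6 -0.06 t 7.9
toolaxes in world (cols) [[0.01, 1.0, -0.03], [-0.0, -0.03, -1.0], [-1.0, 0.01, 0.0]]
```

View pics/a5.png

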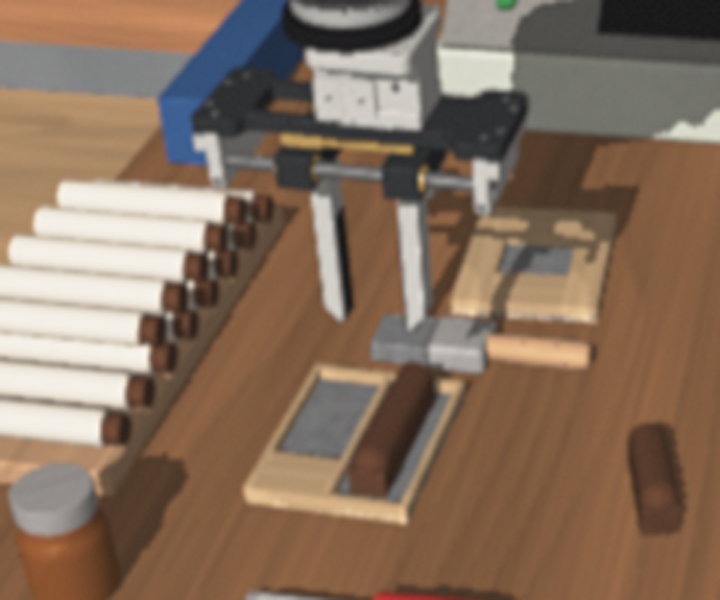

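It appears to lie in the full lane. I'll check from the top once the arm has moved off.

```bash
python3 - <<'E'
from h import *
plan(453,-4.5,80,0.255)
E
```

```text
turn [-0.091   0.0004 -0.0008] deg 16.4 shift [ 0.073  -0.5647 -0.0407] norm 171 j6 -0.06 t 7.95
toolaxes in world (cols) [[0.0, 1.0, -0.03], [-0.0, -0.03, -1.0], [-1.0, 0.0, 0.0]]
```

```bash
python3 -m handwheel '[[-0.091,0,0,0.073,-0.565,-0.041,0.6],[-0.091,0,0,0.073,-0.565,-0.041,0.6],[-0.091,0,0,0.073,-0.565,-0.041,0.6],[-0.091,0,0,0.073,-0.565,-0.041,0.6],[-0.091,0,0,0.073,-0.565,-0.041,0.6],[-0.091,0,0,0.073,-0.565,-0.041,0.6]]'; python3 - <<'E'
from h import *
plan(453,-4.5,6,.255)
im=camera('top');crop(im,280,150,400,240,5,'pics/a6.png')
im=camera('side');crop(im,200,150,440,330,3.2,'pics/a7.png')
E
```

```text
clock: 8.7
eef_pos: [453.7, -4.5, 87.8]
eef_rot: [1.015, 1.568, -0.301]
wrist_force: [0.3, 0.0, 0.2]
finger_gap: 56.4
turn [-0.0001  0.0005 -0.0007] deg 0.2 shift [ 0.2459 -0.0028 -0.001 ] norm 74 j6 -0.34 t 8.7
toolaxes in world (cols) [[0.0, 0.97, 0.25], [-0.0, 0.25, -0.97], [-1.0, 0.0, 0.0]]
```

View pics/a6.png

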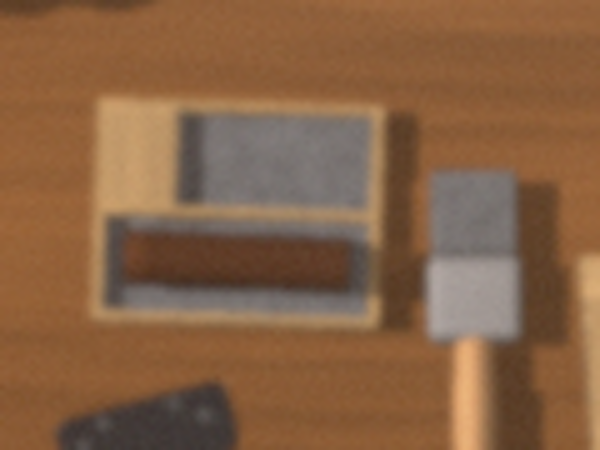

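View pics/a7.png

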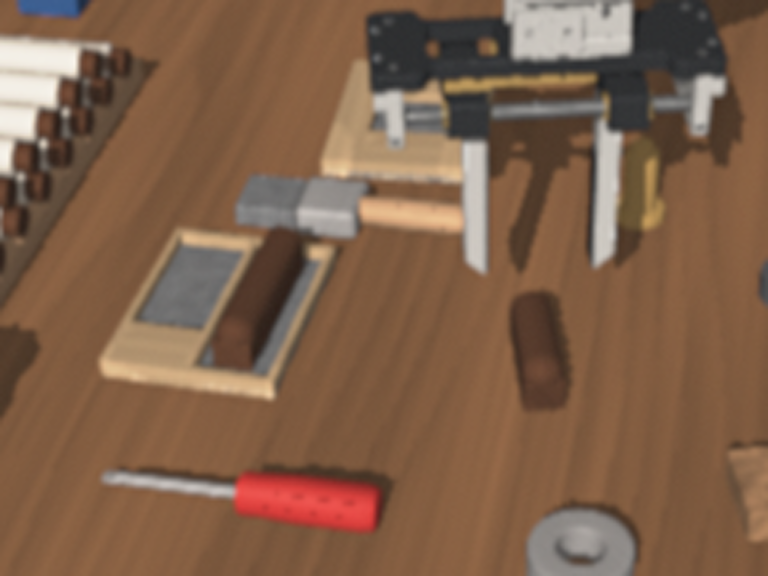

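The long former lies flat and centred in the full lane, at crop (238,258). The jaws straddle the short former, so I'll descend and grip.

```bash
python3 -m handwheel '[[0,0,0,0.12,-0.002,0,0.6],[0,0,0,0.245,-0.002,0,0.6],[0,0,0,0.245,-0.002,0,0.6],[0,0,0,0.245,-0.002,0,0.6],[0,0,0,0.245,-0.002,0,0],[0,0,0,0.245,-0.002,0,0],[0,0,0,0.245,-0.002,0,0],[0,0,0,0.245,-0.002,0,0],[0,0,0,0.245,-0.002,0,0],[0,0,0,0.15,-0.002,0,0],[0,0,0,0,-0.002,0,0],[0,0,0,-0.08,-0.002,0,0]]' 30; python3 - <<'E'
from h import *
plan(672.5,-40,100,-0.03)
E
```

```text
clock: 10.3
eef_pos: [453.2, -4.7, 113.6]
eef_rot: [1.091, 1.567, -0.225]
wrist_force: [-0.2, 0.3, -1.9]
finger_gap: 23.8
turn [ 0.0906  0.0004 -0.0013] deg 16.3 shift [0.0218 0.6777 0.2982] norm 222 j6 -0.35 t 10.3
toolaxes in world (cols) [[0.0, 0.97, 0.25], [-0.0, 0.25, -0.97], [-1.0, 0.0, 0.0]]
```

```bash
python3 -m handwheel '[[0.09,0,0,0.02,0.677,0.298,0],[0.09,0,0,0.02,0.677,0.298,0],[0.09,0,0,0.02,0.677,0.298,0],[0.09,0,0,0.02,0.677,0.298,0],[0.09,0,0,0.02,0.677,0.298,0],[0.09,0,0,0.02,0.677,0.298,0],[0.09,0,0,0.02,0.677,0.298,0]]'; python3 - <<'E'
from h import *
plan(672.5,-40,14,-0.03)
im=camera('side');crop(im,150,80,390,280,3,'pics/a8.png')
E
```

```text
clock: 11.18
eef_pos: [671.7, -39.8, 108.9]
eef_rot: [1.374, 1.567, -0.225]
wrist_force: [-0.4, 0.4, -0.7]
finger_gap: 23.8
turn [ 0.0007  0.0003 -0.0013] deg 0.3 shift [0.2896 0.0014 0.0003] norm 87 j6 -0.09 t 11.175
toolaxes in world (cols) [[0.0, 1.0, -0.03], [-0.0, -0.03, -1.0], [-1.0, 0.0, 0.0]]
```

View pics/a8.png

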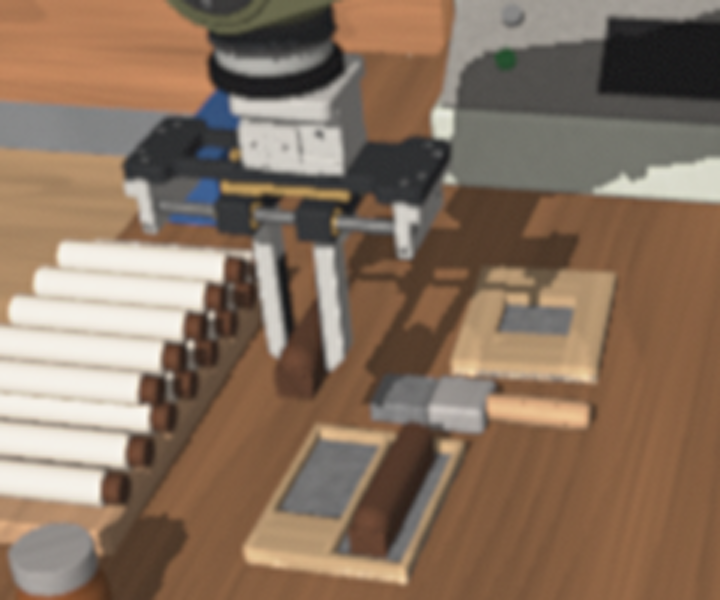

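```bash
python3 -m handwheel '[[0,0,0,0.15,0.003,0,0],[0,0,0,0.25,0.003,0,0],[0,0,0,0.289,0.003,0,0],[0,0,0,0.289,0.003,0,0],[0,0,0,0.289,0.003,0,0],[0,0,0,0.289,0.003,0,0.36],[0,0,0,0.289,0.003,0,0.36],[0,0,0,0.289,0.003,0,0.36],[0,0,0,0.2,0.003,0,0.36],[0,0,0,0.1,0.003,0,0.36],[0,0,0,0,0.003,0,0.36],[0,0,0,0,0.003,0,0.36]]'; python3 - <<'E'
from h import *
print(ray('top',[(168,296.5),(251,294.5)],[11]))
plan(540,154,100,0.1)
E
```

```text
clock: 12.72
eef_pos: [673.8, -40.0, 111.6]
eef_rot: [1.437, 1.562, -0.161]
wrist_force: [0.4, -0.3, -0.3]
finger_gap: 34.1
[[404.26144076 348.72621982  11.        ]
 [408.3314485  155.32770666  11.        ]]
turn [-0.0407  0.0006 -0.0028] deg 7.3 shift [ 0.0071 -0.4638 -0.6339] norm 236 j6 -0.09 t 12.725
toolaxes in world (cols) [[0.01, 1.0, -0.03], [-0.0, -0.03, -1.0], [-1.0, 0.01, 0.0]]
```

```bash
python3 -m handwheel '[[-0.01,0,0,0.007,-0.46,-0.634,1],[-0.01,0,0,0.007,-0.46,-0.634,1],[-0.01,0,0,0.007,-0.46,-0.634,1],[-0.01,0,0,0.007,-0.46,-0.634,1],[-0.01,0,0,0.007,-0.46,-0.634,1],[-0.01,0,0,0.007,-0.46,-0.634,1],[-0.01,0,0,0.007,-0.46,-0.634,1]]'; python3 - <<'E'
from h import *
im=camera('top');crop(im,280,150,400,240,5,'pics/a9.png')
plan(408.5,153.7,80,0)
E
```

```text
clock: 13.6
eef_pos: [541.6, 153.0, 107.6]
eef_rot: [1.373, 1.562, -0.196]
wrist_force: [0.1, 1.4, 0.1]
finger_gap: 93.7
turn [ 0.0007  0.0005 -0.0026] deg 0.5 shift [ 0.0617 -0.444  -0.0032] norm 134 j6 0.21 t 13.65
toolaxes in world (cols) [[0.01, 1.0, 0.0], [-0.0, 0.0, -1.0], [-1.0, 0.01, 0.0]]
```

View pics/a9.png

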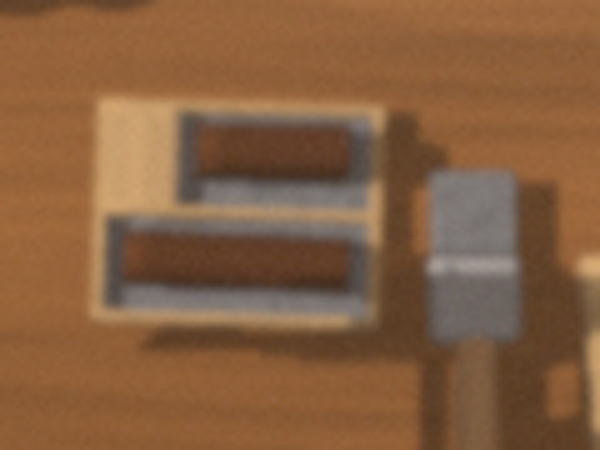

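Both formers lie flat in their own lanes: long at crop (238,258), short at (275,150). The large ring is next.

```bash
python3 -m handwheel '[[0,0,-0.0025,0.062,-0.444,-0.003,1],[0,0,-0.0025,0.062,-0.444,-0.003,1],[0,0,-0.0025,0.062,-0.444,-0.003,1],[0,0,-0.0025,0.062,-0.444,-0.003,1],[0,0,-0.0025,0.062,-0.444,-0.003,1]]'; python3 - <<'E'
from h import *
im=camera('side');crop(im,270,220,470,400,3.3,'pics/b1.png')
plan(408.5,153.7,5,0)
E
```

```text
clock: 14.28
eef_pos: [410.0, 153.6, 88.3]
eef_rot: [0.914, 1.569, -0.656]
wrist_force: [0.2, 0.9, 0.3]
finger_gap: 94.1
turn [ 0.0005  0.0005 -0.0004] deg 0.1 shift [ 0.2505 -0.0047 -0.0008] norm 75 j6 0.28 t 14.325
toolaxes in world (cols) [[0.0, 1.0, 0.0], [-0.0, 0.0, -1.0], [-1.0, 0.0, 0.0]]
```

View pics/b1.png

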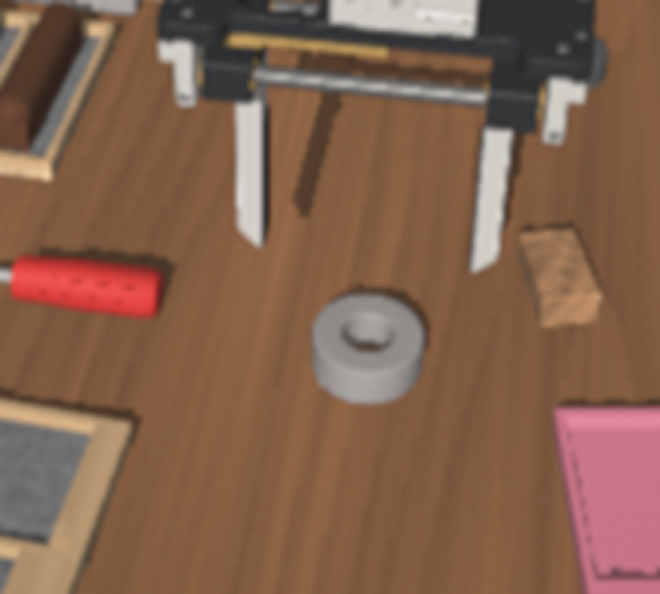

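```bash
python3 -c "
from h import *
print(ray('side',[(381.2,319.2)],[22]))"; python3 -m handwheel '[[0,0,0,0.12,-0.005,0,1],[0,0,0,0.25,-0.005,0,1],[0,0,0,0.25,-0.005,0,1],[0,0,0,0.25,-0.005,0,1],[0,0,0,0.25,-0.005,0,0],[0,0,0,0.25,-0.005,0,0],[0,0,0,0.25,-0.005,0,0],[0,0,0,0.25,-0.005,0,0],[0,0,0,0.25,-0.005,0,0],[0,0,0,0.15,-0.005,0,0],[0,0,0,0,-0.005,0,0],[0,0,0,-0.08,-0.005,0,0]]' 40; python3 - <<'E'
from h import *
plan(564.5,258.5,100,-0.03)
E
```

```text
[[407.77885742 150.19492637  22.        ]]
clock: 15.82
eef_pos: [408.5, 153.7, 113.9]
eef_rot: [1.232, 1.568, -0.337]
wrist_force: [-0.9, -0.5, -2.6]
finger_gap: 52.3
turn [ 0.01    0.0003 -0.0009] deg 1.8 shift [ 0.0208  0.5203 -0.3486] norm 188 j6 0.28 t 15.825
toolaxes in world (cols) [[0.0, 1.0, 0.0], [-0.0, 0.0, -1.0], [-1.0, 0.0, 0.0]]
```

```bash
python3 - <<'E'
from h import *
im=camera('side');crop(im,270,170,470,350,3.3,'pics/b2.png')
im=camera('top');crop(im,200,240,300,320,6,'pics/b3.png')
print(telemetry.read_state()['finger_gap'])
E
```

```text
52.3086335879059
```

View pics/b2.png

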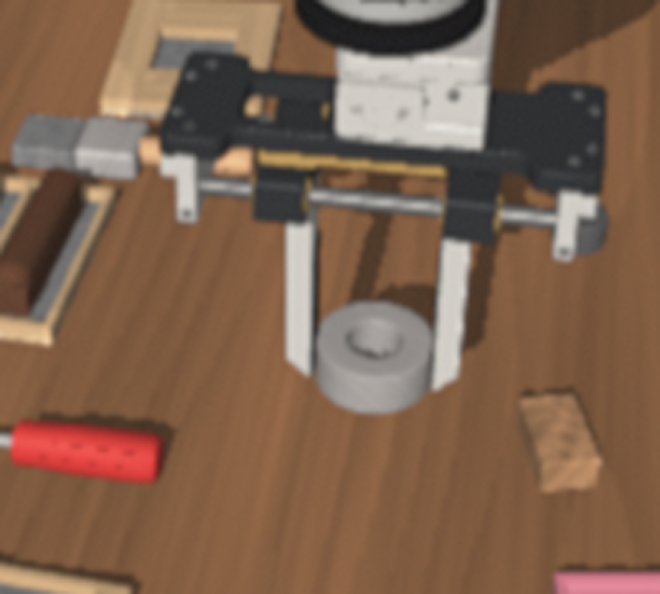

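```bash
python3 -c "
from h import *
print(ray('side',[(382.8,272.9)],[122]))"
```

```text
[[408.13741817 154.05217167 122.        ]]
```

View pics/b3.png

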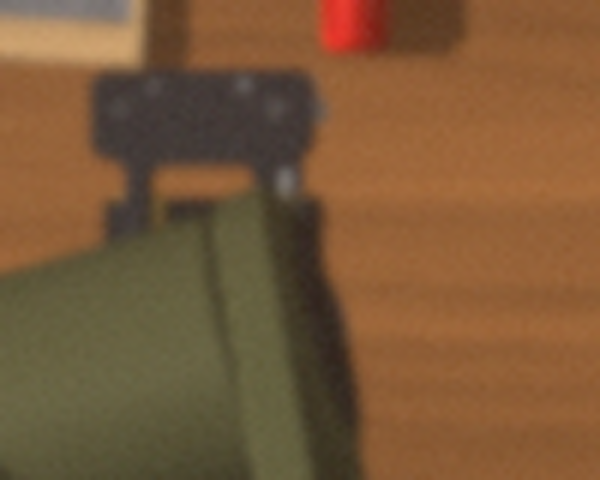

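```bash
python3 -c "
from h import *
o=ray('top',[(195.9,227.1)],[12])[0];print(o, o[:2]-27*np.array([.05,1]),o[:2]+38*np.array([.05,1]))"; python3 -m handwheel '[[0.01,0,0,0.02,0.52,-0.349,0],[0.01,0,0,0.02,0.52,-0.349,0],[0.01,0,0,0.02,0.52,-0.349,0],[0.01,0,0,0.02,0.52,-0.349,0],[0.01,0,0,0.02,0.52,-0.349,0],[0.01,0,0,0.02,0.52,-0.349,0]]'; python3 - <<'E'
from h import *
plan(564.5,258.5,14,-0.03)
im=camera('side');crop(im,180,220,380,440,2.7,'pics/b4.png')
E
```

```text
[566.02196078 285.36047946  12.        ] [564.67196078 258.36047946] [567.92196078 323.36047946]
clock: 16.68
eef_pos: [564.3, 258.2, 108.6]
eef_rot: [1.471, 1.566, -0.13]
wrist_force: [-0.3, 0.7, -3.3]
finger_gap: 52.4
turn [-0.0001  0.0001 -0.0014] deg 0.3 shift [ 0.2886 -0.0008 -0.001 ] norm 87 j6 0.4 t 16.675
toolaxes in world (cols) [[0.0, 1.0, -0.03], [-0.0, -0.03, -1.0], [-1.0, 0.0, 0.0]]
```

View pics/b4.png

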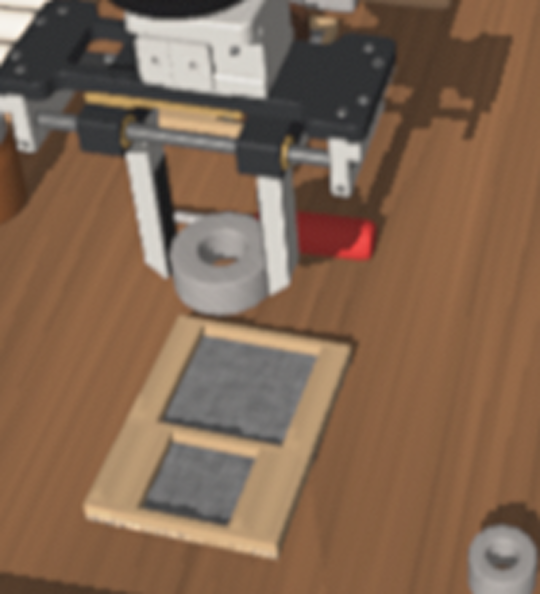

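```bash
python3 -m handwheel '[[0,0,0,0.15,0,0,0],[0,0,0,0.25,0,0,0],[0,0,0,0.289,0,0,0],[0,0,0,0.289,0,0,0],[0,0,0,0.289,0,0,0],[0,0,0,0.289,0,0,0.7],[0,0,0,0.289,0,0,0.7],[0,0,0,0.289,0,0,0.7],[0,0,0,0.2,0,0,0.7],[0,0,0,0.1,0,0,0.7],[0,0,0,0,0,0,0.7],[0,0,0,0,0,0,0.7]]'; python3 - <<'E'
from h import *
plan(404.5,347,80,0.3)
E
```

```text
clock: 18.23
eef_pos: [565.5, 258.7, 111.3]
eef_rot: [1.736, 1.562, 0.135]
wrist_force: [0.7, -0.3, -0.1]
finger_gap: 65.7
turn [-0.1051 -0.     -0.0029] deg 18.9 shift [ 0.0733 -0.5459 -0.2778] norm 185 j6 0.4 t 18.225
toolaxes in world (cols) [[0.01, 1.0, -0.03], [0.0, -0.03, -1.0], [-1.0, 0.01, -0.0]]
```

```bash
python3 -m handwheel '[[-0.105,0,-0.003,0.073,-0.546,-0.278,0.7],[-0.105,0,-0.003,0.073,-0.546,-0.278,0.7],[-0.105,0,-0.003,0.073,-0.546,-0.278,0.7],[-0.105,0,-0.003,0.073,-0.546,-0.278,0.7],[-0.105,0,-0.003,0.073,-0.546,-0.278,0.7],[-0.105,0,-0.003,0.073,-0.546,-0.278,0.7]]'; python3 - <<'E'
from h import *
plan(404.5,347,5,0.3)
im=camera('side');crop(im,200,280,460,480,3,'pics/b5.png')
im=camera('top');crop(im,150,190,250,260,5,'pics/b6.png')
E
```

```text
clock: 18.98
eef_pos: [405.4, 346.5, 87.8]
eef_rot: [-1.379, 1.57, -2.652]
wrist_force: [-0.0, -0.4, 0.5]
finger_gap: 65.9
turn [-0.0005  0.      0.0001] deg 0.1 shift [ 0.2494 -0.0022 -0.0025] norm 75 j6 0.34 t 18.975
toolaxes in world (cols) [[-0.0, 0.96, 0.29], [-0.0, 0.29, -0.96], [-1.0, -0.0, 0.0]]
```

View pics/b5.png

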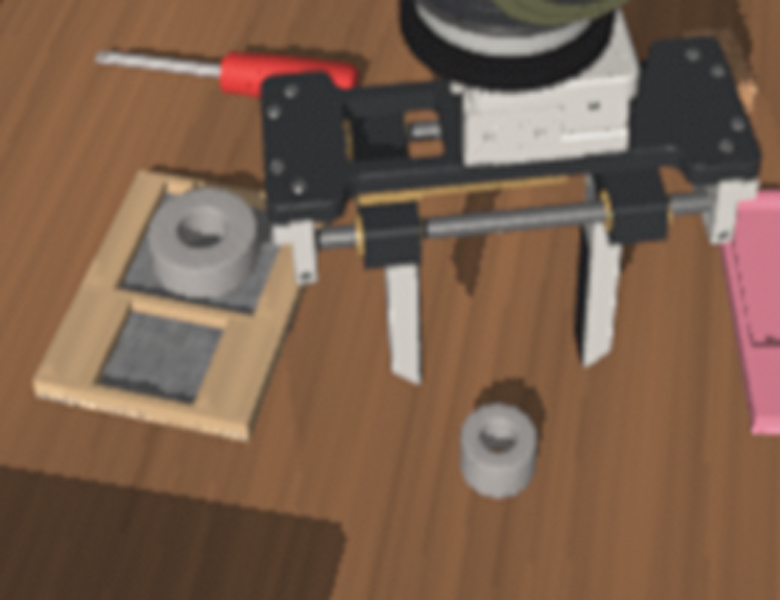

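View pics/b6.png

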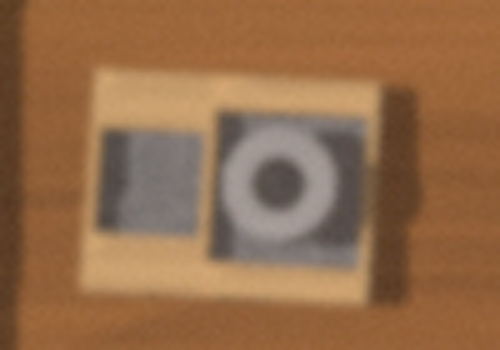

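The large ring lies flat inside the larger bay, at crop (278,182). Now the small ring.

```bash
python3 -c "
from h import *
print(ray('side',[(365.6,423.6)],[22]),ray('top',[(167.3,296.6)],22))"; python3 -m handwheel '[[0,0,0,0.12,-0.002,-0.002,0.7],[0,0,0,0.25,-0.002,-0.002,0.7],[0,0,0,0.25,-0.002,-0.002,0.7],[0,0,0,0.25,-0.002,-0.002,0.7],[0,0,0,0.25,-0.002,-0.002,0],[0,0,0,0.25,-0.002,-0.002,0],[0,0,0,0.25,-0.002,-0.002,0],[0,0,0,0.25,-0.002,-0.002,0],[0,0,0,0.25,-0.002,-0.002,0],[0,0,0,0.15,-0.002,-0.002,0],[0,0,0,0,-0.002,-0.002,0],[0,0,0,-0.08,-0.002,-0.002,0]]' 30; python3 - <<'E'
from h import *
plan(567.5,323.4,100,0)
im=camera('side');crop(im,200,230,460,430,3,'pics/b7.png')
E
```

```text
[[404.52292088 343.93599292  22.        ]] [[404.51393613 346.93981054  22.        ]]
clock: 20.58
eef_pos: [404.9, 347.1, 113.9]
eef_rot: [1.968, 1.569, 0.696]
wrist_force: [-0.1, -0.9, -1.4]
finger_gap: 33.3
turn [ 0.095  -0.0002 -0.0004] deg 17.1 shift [0.0201 0.4949 0.235 ] norm 164 j6 0.34 t 20.575
toolaxes in world (cols) [[0.0, 0.96, 0.29], [0.0, 0.29, -0.96], [-1.0, 0.0, -0.0]]
```

View pics/b7.png

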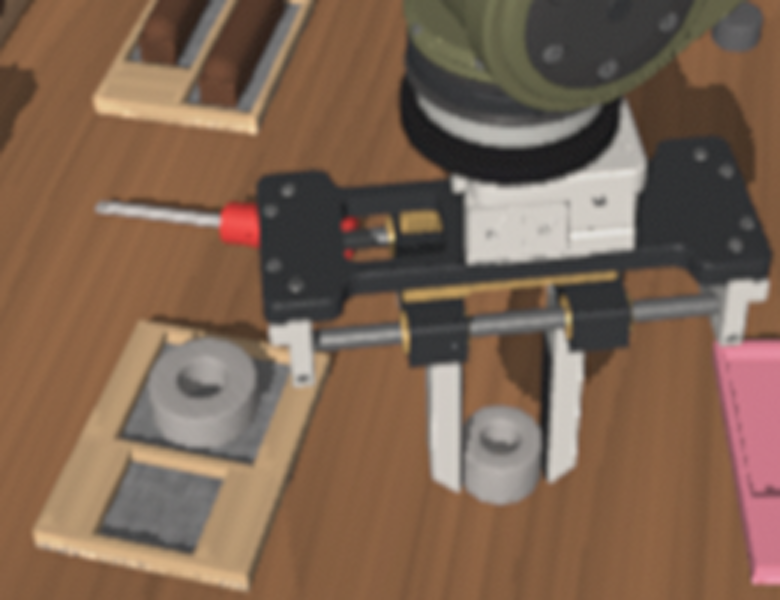

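```bash
python3 -m handwheel '[[0.095,0,0,0.02,0.495,0.235,0],[0.095,0,0,0.02,0.495,0.235,0],[0.095,0,0,0.02,0.495,0.235,0],[0.095,0,0,0.02,0.495,0.235,0],[0.095,0,0,0.02,0.495,0.235,0],[0.095,0,0,0.02,0.495,0.235,0]]'; python3 - <<'E'
from h import *
plan(567.5,323.4,14,0)
im=camera('side');crop(im,150,220,380,440,2.6,'pics/b8.png')
E
```

```text
clock: 21.38
eef_pos: [567.4, 324.5, 110.7]
eef_rot: [2.262, 1.566, 0.692]
wrist_force: [0.1, -0.7, -1.8]
finger_gap: 33.2
turn [ 0.0003 -0.0009 -0.0011] deg 0.3 shift [ 0.2955 -0.0008  0.0045] norm 89 j6 0.46 t 21.375
toolaxes in world (cols) [[0.0, 1.0, 0.0], [0.0, 0.0, -1.0], [-1.0, 0.0, -0.0]]
```

View pics/b8.png

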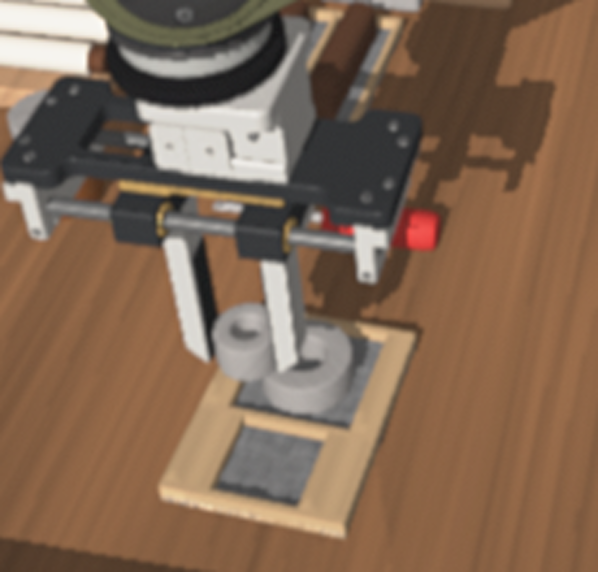

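```bash
python3 -m handwheel '[[0,0,0,0.15,0,0.004,0],[0,0,0,0.25,0,0.004,0],[0,0,0,0.295,0,0.004,0],[0,0,0,0.295,0,0.004,0],[0,0,0,0.295,0,0.004,0],[0,0,0,0.295,0,0.004,0.5],[0,0,0,0.295,0,0.004,0.5],[0,0,0,0.295,0,0.004,0.5],[0,0,0,0.2,0,0.004,0.5],[0,0,0,0.1,0,0.004,0.5],[0,0,0,0,0,0.004,0.5],[0,0,0,0,0,0.004,0.5]]'; python3 - <<'E'
from h import *
plan(480,100,100,0)
plan(412,-164,115,0)
print(ray('top',[(391.7,293.2)],55))
im=camera('side');crop(im,150,220,380,440,2.6,'pics/b9.png')
E
```

```text
clock: 22.92
eef_pos: [568.5, 323.8, 113.4]
eef_rot: [2.141, 1.562, 0.571]
wrist_force: [-0.1, 0.1, 0.1]
finger_gap: 47.0
turn [ 0.0003 -0.0015 -0.0024] deg 0.5 shift [ 0.012  -0.2958  0.7457] norm 241 j6 0.46 t 22.925
toolaxes in world (cols) [[0.01, 1.0, 0.0], [0.0, 0.0, -1.0], [-1.0, 0.01, -0.0]]
turn [ 0.0003 -0.0015 -0.0024] deg 0.5 shift [-0.0439 -0.5228  1.6252] norm 512 j6 0.46 t 22.925
toolaxes in world (cols) [[0.01, 1.0, 0.0], [0.0, 0.0, -1.0], [-1.0, 0.01, -0.0]]
[[ 412.05052405 -164.20098845   55.        ]]
```

View pics/b9.png

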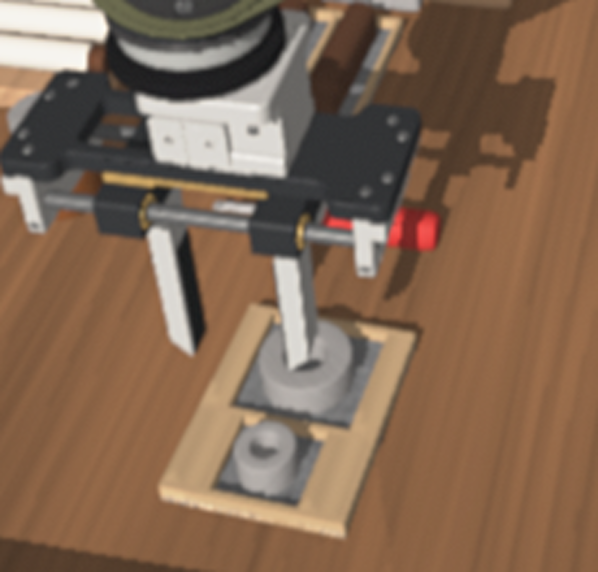

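Both rings are seated. Next the plug, by way of a waypoint.

```bash
python3 -m handwheel '[[0,-0.0015,-0.0024,-0.03,-0.3,0.8,0.6],[0,-0.0015,-0.0024,-0.03,-0.3,0.8,0.6],[0,-0.0015,-0.0024,-0.03,-0.3,0.8,0.6],[0,-0.0015,-0.0024,-0.03,-0.3,0.8,0.6],[0,-0.0015,-0.0024,-0.03,-0.3,0.8,0.6],[0,-0.0015,-0.0024,-0.03,-0.3,0.8,0.6]]'; python3 - <<'E'
from h import *
plan(412,-164.5,115,0)
im=camera('side');crop(im,360,170,440,240,8,'pics/c1.png')
im=camera('top');crop(im,150,180,250,260,6,'pics/c2.png')
E
```

```text
clock: 23.72
eef_pos: [477.9, 83.4, 118.5]
eef_rot: [-1.251, 1.567, -2.822]
wrist_force: [0.7, 0.1, 0.2]
finger_gap: 56.6
turn [-0.      0.0004  0.0011] deg 0.2 shift [-0.0132 -0.2198  0.8262] norm 257 j6 0.1 t 23.725
toolaxes in world (cols) [[-0.0, 1.0, -0.0], [-0.0, -0.0, -1.0], [-1.0, -0.0, 0.0]]
```

View pics/c1.png

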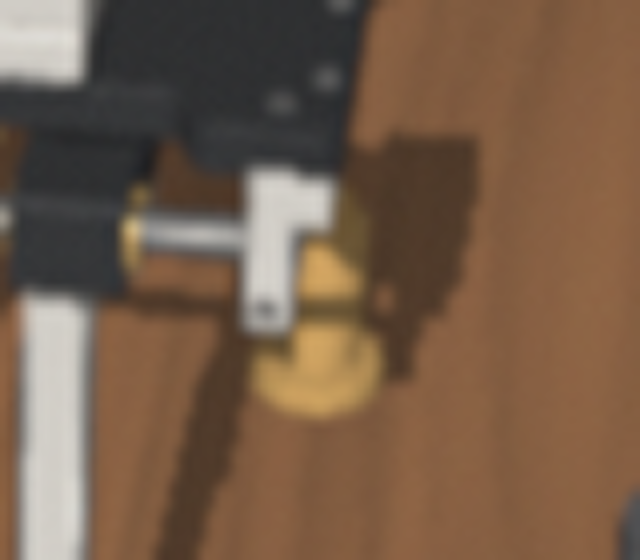

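View pics/c2.png

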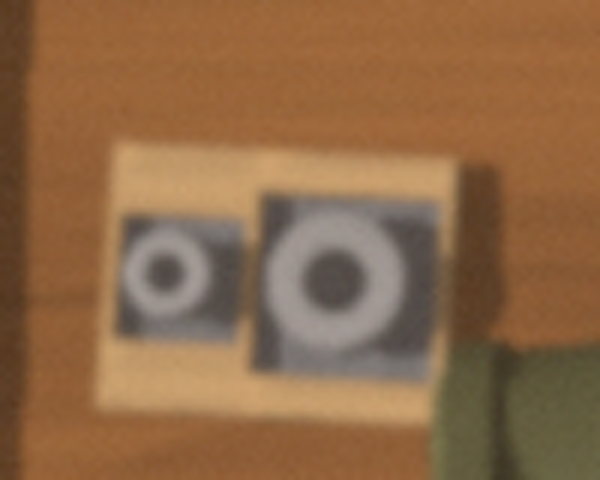

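```bash
python3 - <<'E'
from h import *
for n,sl in(('top',(285,302,382,400)),('side',(185,228,385,415))):
    im=np.load(n+'.npy'); hsv=cv2.cvtColor(im,cv2.COLOR_RGB2HSV)
    y0,y1,x0,x1=sl; m=(hsv[...,0]>15)&(hsv[...,0]<30)&(hsv[...,1]>120)&(hsv[...,2]>130)
    k=np.zeros_like(m);k[y0:y1,x0:x1]=1;m&=k
    ys,xs=np.nonzero(m); print(n,xs.min(),xs.max(),ys.min(),ys.max())
    for y in range(ys.min(),ys.max()+1): print(y,xs[ys==y].min(),xs[ys==y].max(),end='; ')
    print()
E
```

```text
top 384 398 285 300
285 391 391; 286 388 395; 287 386 396; 288 385 396; 289 385 396; 290 384 397; 291 384 397; 292 384 397; 293 384 397; 294 384 398; 295 384 397; 296 384 397; 297 385 397; 298 386 396; 299 387 395; 300 388 394; 
side 391 407 193 221
193 398 403; 194 397 403; 195 397 404; 196 396 405; 197 395 405; 198 395 405; 199 395 405; 200 395 404; 201 395 404; 202 395 404; 203 395 404; 204 395 404; 205 395 404; 206 395 404; 207 395 404; 208 395 404; 209 395 404; 210 394 404; 211 393 404; 212 392 406; 213 391 407; 214 391 407; 215 391 407; 216 392 407; 217 392 406; 218 392 406; 219 392 406; 220 393 405; 221 395 403;
```

```bash
python3 -c "
from h import *
print(ray('top',[(390.7,293.0)],8),ray('side',[(399.1,214)],8),ray('side',[(400,193.5)],55))
plan(412,-173,115,0)"
```

```text
[[ 410.73457462 -168.92267862    8.        ]] [[ 409.75706313 -170.41388892    8.        ]] [[ 410.78976075 -174.82377468   55.        ]]
turn [0.0006 0.0004 0.001 ] deg 0.2 shift [-0.0131 -0.2222  0.8572] norm 266 j6 0.1 t 23.825
toolaxes in world (cols) [[-0.0, 1.0, 0.0], [-0.0, 0.0, -1.0], [-1.0, -0.0, 0.0]]
```

```bash
python3 -m handwheel '[[0,0,0.001,0.05,-0.225,0.845,0.6],[0,0,0.001,0.05,-0.225,0.845,0.6],[0,0,0.001,0.05,-0.225,0.845,0.6],[0,0,0.001,0.05,-0.225,0.845,0.6],[0,0,0.001,0.05,-0.225,0.845,0.6],[0,0,0.001,0.05,-0.225,0.845,0.6],[0,0,0.001,0.05,-0.225,0.845,0.6]]'; python3 - <<'E'
from h import *
plan(410.5,-169.5,18,0)
im=camera('side');crop(im,340,130,460,230,5,'pics/c3.png')
E
```

```text
clock: 24.7
eef_pos: [411.7, -168.0, 104.0]
eef_rot: [-0.305, 1.57, -1.872]
wrist_force: [0.8, 0.4, 0.2]
finger_gap: 56.3
turn [0.0012 0.0003 0.0001] deg 0.2 shift [ 0.2599 -0.004   0.0048] norm 78 j6 -0.47 t 24.7
toolaxes in world (cols) [[-0.0, 1.0, 0.0], [-0.0, 0.0, -1.0], [-1.0, -0.0, 0.0]]
```

View pics/c3.png

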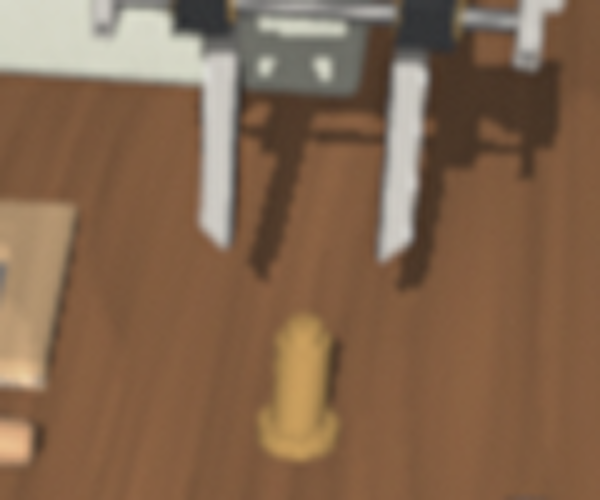

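The plug stands between the jaws, at crop (300,385).

```bash
python3 -m handwheel '[[0,0,0,0.12,-0.004,0.005,0.6],[0,0,0,0.26,-0.004,0.005,0.6],[0,0,0,0.26,-0.004,0.005,0.6],[0,0,0,0.26,-0.004,0.005,0.6],[0,0,0,0.26,-0.004,0.005,0],[0,0,0,0.26,-0.004,0.005,0],[0,0,0,0.26,-0.004,0.005,0],[0,0,0,0.26,-0.004,0.005,0],[0,0,0,0.26,-0.004,0.005,0],[0,0,0,0.15,-0.004,0.005,0],[0,0,0,0,-0.004,0.005,0],[0,0,0,-0.06,-0.004,0.005,0]]' 30; python3 - <<'E'
from h import *
print(ray('top',[(426.5,221.4)],[12]))
plan(576.5,-254.3,100,0)
im=camera('side');crop(im,340,110,460,210,5,'pics/c4.png')
E
```

```text
clock: 26.25
eef_pos: [411.1, -169.8, 124.1]
eef_rot: [0.797, 1.568, -0.77]
wrist_force: [-0.3, 0.5, -1.4]
finger_gap: 21.1
[[ 576.86059606 -253.98806572   12.        ]]
turn [ 0.0013  0.0007 -0.0007] deg 0.3 shift [0.0555 0.5502 0.2839] norm 186 j6 -0.48 t 26.25
toolaxes in world (cols) [[0.0, 1.0, 0.0], [-0.0, 0.0, -1.0], [-1.0, 0.0, 0.0]]
```

View pics/c4.png

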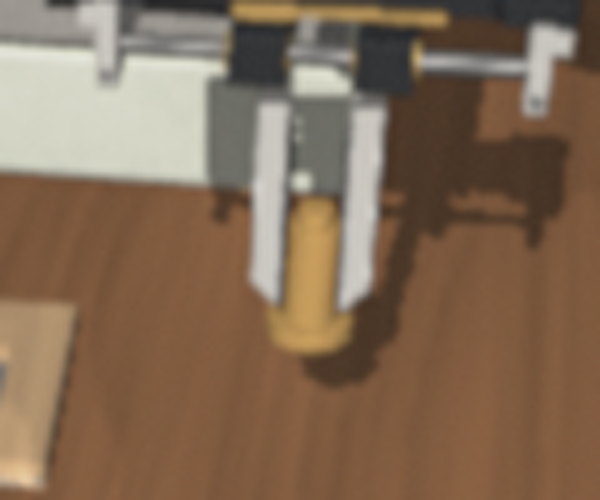

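The plug is held upright. I'll carry it to the plug tray with the tips kept at about z 100.

```bash
python3 -m handwheel '[[0,0,0,0.055,0.55,0.284,0],[0,0,0,0.055,0.55,0.284,0],[0,0,0,0.055,0.55,0.284,0],[0,0,0,0.055,0.55,0.284,0],[0,0,0,0.055,0.55,0.284,0],[0,0,0,0.055,0.55,0.284,0]]'; python3 - <<'E'
from h import *
plan(576.7,-254.2,23.5,0)
im=camera('side');crop(im,250,80,400,220,4,'pics/c5.png')
E
```

```text
clock: 27.05
eef_pos: [576.3, -254.2, 110.0]
eef_rot: [0.908, 1.566, -0.659]
wrist_force: [0.3, 0.3, -0.5]
finger_gap: 20.6
turn [ 0.0013  0.0009 -0.0012] deg 0.4 shift [ 0.2618  0.0005 -0.0007] norm 79 j6 -0.48 t 27.05
toolaxes in world (cols) [[0.0, 1.0, 0.0], [-0.0, 0.0, -1.0], [-1.0, 0.0, 0.0]]
```

View pics/c5.png

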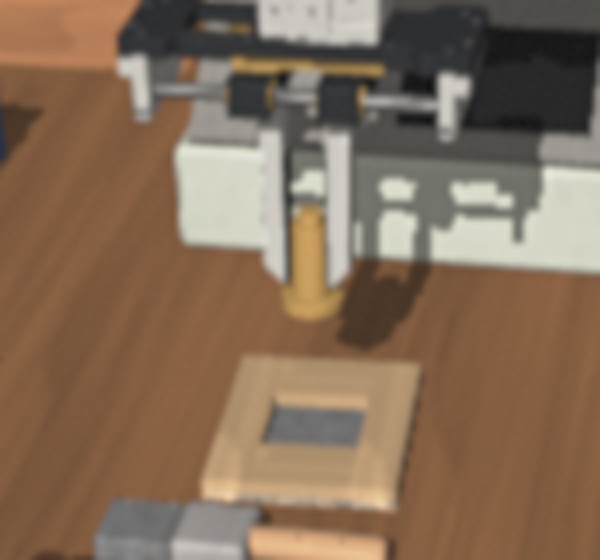

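```bash
python3 -m handwheel '[[0,0,0,0.12,0,0,0],[0,0,0,0.22,0,0,0],[0,0,0,0.263,0,0,0],[0,0,0,0.263,0,0,0],[0,0,0,0.263,0,0,0],[0,0,0,0.263,0,0,0.45],[0,0,0,0.263,0,0,0.45],[0,0,0,0.263,0,0,0.45],[0,0,0,0.2,0,0,0.45],[0,0,0,0.1,0,0,0.45],[0,0,0,0,0,0,0.45],[0,0,0,-0.05,0,0,0.45]]'; python3 - <<'E'
from h import *
plan(440,-100,150,0)
E
```

```text
clock: 28.6
eef_pos: [576.9, -254.5, 128.2]
eef_rot: [0.99, 1.562, -0.576]
wrist_force: [-0.4, -0.8, -0.2]
finger_gap: 42.4
turn [ 0.0013  0.0015 -0.0022] deg 0.5 shift [-0.1048 -0.4536 -0.5164] norm 209 j6 -0.48 t 28.6
toolaxes in world (cols) [[0.01, 1.0, 0.0], [-0.0, 0.0, -1.0], [-1.0, 0.01, 0.0]]
```

```bash
python3 -m handwheel '[[0,0,0,-0.1,-0.5,-0.55,0.45],[0,0,0,-0.1,-0.5,-0.55,0.45],[0,0,0,-0.1,-0.5,-0.55,0.45],[0,0,0,-0.1,-0.5,-0.55,0.45],[0,0,0,-0.1,-0.5,-0.55,0.45],[0,0,0,-0.1,-0.5,-0.55,0.45],[0,0,0,-0.1,-0.5,-0.55,0.45]]'; python3 - <<'E'
from h import *
im=camera('side');cv2.imwrite('pics/d1.png',im[:,:,::-1])
im=camera('top');crop(im,140,100,480,260,2.3,'pics/d2.png')
E
```

```text
clock: 29.48
eef_pos: [426.5, -90.6, 156.1]
eef_rot: [0.963, 1.563, -0.605]
wrist_force: [-0.3, -0.5, -0.3]
finger_gap: 42.4
```

View pics/d1.png

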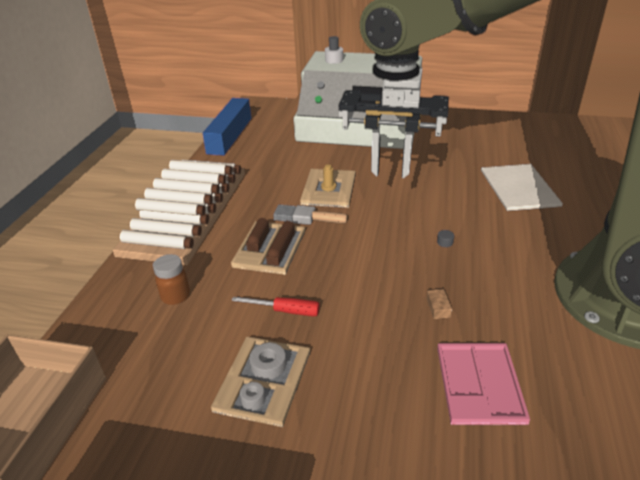

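View pics/d2.png

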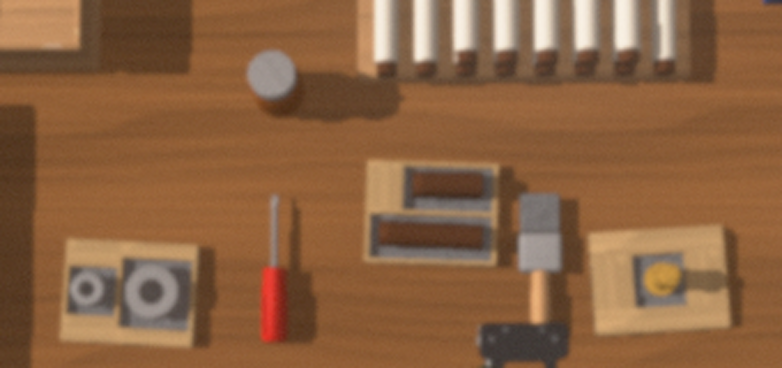

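All five pieces are seated in their places: formers at crop (450,185) and (435,235), rings at (87,288) and (152,290), and the plug upright at (660,278). The jar at (272,75) hasn't moved. Handing in.

```bash
python3 -c "
from cell import order; print(order.sign_off())"
```

```text
the job is handed in; nothing more can be done
None
```

All five gauge pieces are sorted, and I handed the job in at about 29.5 s on the robot clock. I placed them in the order you listed:
- **Formers:** the long one lies flat in the full-length lane and the short one flat in the shortened lane.
- **Rings:** the large one lies flat in the larger bay and the small one flat in the smaller bay.
- **Plug:** it stands upright in the tray with the single bay.

The last top and side pictures show every piece inside its bay or lane. The jar is where it was, and the gripper is empty and clear of everything. Each piece was let go a few millimetres or less above the tray floor, to keep the fingertips above the rims.

- **Ring and plug grip:** the fingers closed to 52.3 mm on the large ring (nominal 54) and 20.6–21.1 mm on the plug shank (nominal 22). The pictures showed both held level and centred.
- **Camera mismatch:** the two cameras disagreed by up to about 3.5 mm on the rings' starting positions, well within the roughly 8–9 mm of slack in the bays.

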